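Close the contact head of a board test jig

TASK

Push the board carrier by its orange tab fully home against the end stop of the test jig, keeping it flat in its channel and never lifting it. Then slide the red lever toward the front of the jig, past its first detent at the yellow mark, until it rests at the second stop at the green mark, and take the hand away. Nothing is to be picked up; leave the carrier home and do not shift the other things lying about.

Things in the scene. Friction and masses are not known exactly. Their poses are not given: they have to be found in the camera images.
- test_jig: Grey board test jig fixed to the bench, deck 170 (x) x 150 (y) mm, deck top 20 mm above the bench. Origin: centre of its underside. x runs from its front (operator's edge) to the rear, y left, z up; turned about z by up to 0.5 rad. The carrier's channel runs along x at y = -25 mm, the lever's along y = 50 mm. A loose binder clip lies on the deck's front left corner.
- carrier_home (a point): Fixed point on the deck (jig x -10, y -25, z 20 mm) where the carrier's origin lies when fully home, its edge touching the end stop (aluminium bar, 10 mm high, front face at jig x = 26 mm). Two aluminium rails 55 mm apart guide the carrier (jig x -28 to 26 mm, tops 30 mm above the bench). Axes as the jig's.
- carrier: Loose white carrier plate, 72 (x) x 52 (y) x 5 mm, about 0.12 kg, bearing a green circuit board up to 10 mm high. Lies flat on the deck between the rails, 16 to 30 mm short of home at the start; slides along jig +x until it meets the end stop. Origin: centre of its underside; axes as the jig's.
- push_tab (a point): Centre of the push face (facing the jig's front, -x) of the carrier's upright orange tab, 30 mm wide (y), 8 mm thick (x), its top 48 mm above the bench. This point is 37 mm above the bench, 36 mm in front of the carrier's origin; at jig x = -46 mm when the carrier is home. Axes as the carrier's.
- lever (a joint): Slide of the lever, m: 0 parked at the rear (red mark), 0.022 first detent (yellow mark), 0.044 second, hard stop (green mark). Grows as the lever moves along jig -x, to the front. A spring detent draws it to within 2 mm of the nearest of the three and resists with about 5 N on leaving one; it stays there when let go. Starts parked, within 5 mm of 0.
- lever_knob (a point): Middle of the lever's upright red knob, 20 mm in diameter, 56 to 88 mm above the bench (this point 73 mm), at jig y = 50 mm, jig x = 40 mm minus the lever's value. A low arm joins it to a blue contact head, 28 (x) x 50 (y) mm, top 59 mm above the bench, centred at jig y = -25 mm, same x, moving with it. The black gate under the knob is 42 mm high, jig x -27 to 63, y 30 to 70 mm.
- battery_9v: Bystander: orange and black block battery lying on the bench right of the jig, 50 x 27 x 18 mm; origin centre of underside.
- binder_clip: Bystander: small binder clip, 22 x 19 x 17 mm, on the front left corner of the jig's deck; origin centre of underside.
- marker_pen: Bystander: dark marker pen, 134 mm long, 12 mm thick, lying left of the jig; origin centre of underside, its length along its y axis.
- flux_bottle: Bystander: small upright orange bottle with a blue needle cap, 18 x 28 x 94 mm, to the right of the jig; origin centre of underside.
- wick_reel: Bystander: flat yellow reel, 50 mm across, 9 mm high, on the bench to the right of the bottle; origin centre of underside.
There are look-alikes about, which are no part of the job. Leave any pink look-alike of the carrier alone.

How it is judged (in metres and radians):
On the way, in this order (a step that is already met when the one before it is completed fails the run):
1. the carrier is home against the end stop, flat in its channel (x of carrier in the frame of test_jig above -0.013 m and z of carrier in the frame of test_jig below 0.023 m), for 0.2 s.
2. the lever is past the first detent and at the second stop (value of joint lever above 0.041 m), for 0.2 s.
At the end, for the whole second after the job is handed in: The carrier lies flat in its channel within 3 mm of the end stop (5 mm sideways) and the lever rests within 3 mm of its second stop (joint above 0.041), both at rest (all of step 1 and y of carrier in the frame of test_jig between -0.03 and -0.02 m and value of joint lever above 0.041 m and velocity of joint lever between -0.005 and 0.005 m/s and linear speed of carrier below 0.01 m/s); the robot touches nothing.
It fails at once if the carrier was lifted or tipped (more than 6 mm or 0.15 rad) (z of carrier in the frame of test_jig above 0.026 m or angle between carrier's own z axis and vertical above 0.15 rad).
It fails at once if a bystander was shifted by more than 15 mm (distance of any of battery_9v, binder_clip, marker_pen, flux_bottle, wick_reel from where it was at the start of the episode above 0.015 m).
It also fails if it takes over 51 s, if anything falls off the work surface, if the arm or the gripper's body presses on something with over 40 N, if the wrist force passes 120 N, or if a joint passes its speed limit or range.

ROBOT

A 6-joint arm with a two-finger parallel gripper is mounted at the origin on a cart in front of the work surface, level with it; the furniture and walls round the work are solid. World frame = base frame: x ahead of the robot, y to its left, z up, the work surface at z = 0. Lengths are in mm, angles in rad, forces in N, time in s.
With the tool pointing down it reaches from about 400 to 825 mm from the base axis. Payload 7 kg.
Tool frame: the origin (TCP) lies at the very end of the fingers, on their centre line; the grasp point (between the pads) lies 19 mm behind it; z points along the fingers, y is the line along which they close (so a half turn about z gives the same grasp; the last joint's range is limited). The gripper opens to 88 mm and grips with 3 to 60 N. Pads are 19 mm wide; open, the fingers measure 130 mm over their backs; the gripper's body (78 mm by 193 mm) begins 47 mm behind the grasp point.
Start: joints at [-1.03, 0.359, 0.012, 0, -1.224, -0.288], TCP at [168.802, -653.53, 226.561] pointing down, gripper open.
Joint ranges: [-3.07, 3.07], [-1.43, 2.12], [-1.02, 1.25], [-3.03, 1.67], [-3.05, -0], [-3.03, 3.03]. Speed limits (rad/s): [2.39, 2.39, 3.01, 3.14, 3.14, 3.14].

INTERFACE

Orientations are given as a rotation vector (axis times angle).
In Python, from bench import status, snapshot, robot, finder gives the robot as it stands.
- The arm moves only by the shell command python3 -m pendant 'ROWS' [OPENING] [FORCE]. ROWS is JSON, a list of rows, each a list of 6 numbers: the shift along the tool's x, y, z in units of 20 mm (1.0 is 20 mm), then the turn, a rotation vector about the tool's x, y, z in units of 4 degrees (1.0 is 4 degrees). A call has 1 to 12 rows; each row shifts and turns the commanded pose from where the row before left it, along the tool's axes as they then stand; what a row does not reach is not made up. A row lasts 1/8 s, in which the tool goes at most 62.5 mm and 10.7 degrees, less where a joint would pass 70% of its speed; a pose out of reach is approached as far as the arm can. A call with a number of a shift or a turn outside -1 to 1 is refused whole. A call with a gripper value outside its range is refused whole. OPENING is the opening, from 0 (shut) to 1 (fully open), set as the call begins (- or left out, the last holds). The fingers move at their own pace and stop on an object; FORCE is the grip in N (left out, the last holds). Time passes only in rows, so rows that do not move let the fingers close. It gives the time, the measured TCP pose, the force, the opening and the grip force at its end, in the units of the state.
- status.get_obs(): the state, without advancing time (a new reading comes with each control period).
- snapshot(name): name is "scene" or "top" or "wrist"; returns a dict with "frame" (400x640x3 uint8, red, green, blue), "depth" (400x640 float32, mm along the optical axis (not along the pixel's ray), 0 where there is no reading), "K" (3x3 intrinsics, pixels), "R" (3x3) and "t" (3): a world point X has camera coordinates R X + t; the wrist camera has in their place "tool_from_camera" (4x4, takes a point from camera to tool coordinates, whose origin is the TCP and whose axes are the flange's). Camera axes: x right, y down, z forward; pixel columns grow to the right and rows downward; lengths in mm; the calibration is good to about 2 mm. A picture is of the moment at which its call begins: read the wrist's pose just before it.
- robot.hand_in(): hands the job in; it is judged then, once.
Trained networks look in a picture, given as the dict that the camera call returned (one of the last four; its "shot" number tells which), for a name from the list of things; names that differ only in an ending like _2 or _b are one class to them, and where a whole thing is asked for, a point or a joint stands for the part that bears it (a point fixed in the world has none). Each returns a list of dicts, best first, with "confidence" (0 to 1); they miss things now and then, are a little off and sometimes report something else, mostly with a low value. They report only what shows in the picture. A call takes as long as a camera call. They do not tell look-alikes from the thing itself.
- finder.search_frame(picture, target): "position" ([x, y, z] in mm, in the coordinates of the camera as it stood for that picture, good to about 4 mm: the middle of the surface that is visible of it).
The state is a dict: "time": time; "joints": joint angles; "qd": joint speeds; "effort": joint torques, N m; "tcp_pos": TCP position; "ee_rot": TCP orientation; "ft_force": force on the tool from outside, world axes, zero at the start; "moment": the same for the moment, N m; "gripper_width": finger opening in mm; "gripper_force": force on a finger pad.
Only numpy, scipy, OpenCV 4.12 (cv2) and the standard library are available. Lean on these libraries where they do the work, as an engineer would, in place of code of your own. Each camera call takes 0.05 s, during which the arm holds its last target. There are 200 camera calls.

## Working session

There is one attempt and no reset: what is moved stays moved. The work goes in short steps, Python scripts to look and compute and a shell command to move; the robot and the scene stay as the last step left them, time stands still between calls to the robot, and variables do not carry over. Pictures are saved under pics/ and viewed, at most 10 in all, crops included, and the job is handed in when it is done.

```bash
ls; mkdir -p pics; cat > h.py <<'E'
import numpy as np, cv2
from bench import status, snapshot, robot, finder
def save(s,n): cv2.imwrite('pics/'+n, cv2.cvtColor(s['frame'],cv2.COLOR_RGB2BGR))
def world(s,p): return np.array(s['R']).T@(np.array(p)-np.array(s['t']))
def pix(s,p):
    q=np.array(s['K'])@np.array(p); return (q[:2]/q[2]).round()
def cloud(s):
    d=s['depth'];v,u=np.mgrid[:d.shape[0],:d.shape[1]];K=s['K']
    c=np.stack([(u-K[0][2])/K[0][0]*d,(v-K[1][2])/K[1][1]*d,d],-1)
    return (c-np.array(s['t']))@np.array(s['R'])
E
python3 - <<'E'
from h import *
for n in ('top','scene'):
    s=snapshot(n); save(s,n+'1.png')
    for t in ['test_jig','carrier','push_tab','lever_knob','lever','binder_clip','flux_bottle','battery_9v','marker_pen','wick_reel']:
        for r in finder.search_frame(s,t)[:3]:
            print(n,t,round(r['confidence'],2),world(s,r['position']).round(),pix(s,r['position']))
print(status.get_obs())
E
```

```text
pics
top test_jig 0.56 [544. 165.  20.] [274. 187.]
top carrier 0.9 [500. 128.  27.] [285. 202.]
top carrier 0.87 [547. 357.   7.] [212. 184.]
top carrier 0.85 [ 443. -353.    3.] [444. 230.]
top push_tab 0.98 [545. 358.   7.] [211. 185.]
top push_tab 0.94 [498. 132.  27.] [284. 202.]
top push_tab 0.92 [405. 303.   4.] [225. 231.]
top lever 0.63 [571. 154.  53.] [277. 176.]
top flux_bottle 0.61 [568. 152.  55.] [278. 177.]
top battery_9v 0.44 [484.  45.  19.] [312. 209.]
top marker_pen 0.43 [564. 262.  12.] [243. 180.]
top wick_reel 0.7 [ 449. -215.    6.] [398. 226.]
top wick_reel 0.5 [561. 260.  14.] [243. 181.]
scene test_jig 0.56 [516. 170.  22.] [269. 226.]
scene carrier 0.8 [396. 306.   9.] [236. 273.]
scene carrier 0.7 [378.  35.   4.] [343. 242.]
scene carrier 0.7 [557. 160.  55.] [265. 207.]
scene push_tab 0.96 [537. 354.   7.] [196. 249.]
scene push_tab 0.93 [376.  35.   3.] [343. 243.]
scene push_tab 0.77 [477. 133.  25.] [289. 228.]
scene lever_knob 0.63 [559. 160.  59.] [264. 205.]
scene lever 0.81 [562. 162.  52.] [263. 208.]
scene flux_bottle 0.49 [407. -72.  37.] [371
[... 242 characters left out ...]
.  20.] [268. 227.]
{'time': 1.1, 'joints': array([-1.02990527e+00,  3.58594194e-01,  1.18750207e-02,  4.26474535e-06,
       -1.22413902e+00, -2.88100308e-01]), 'qd': array([ 0.00098955, -0.00038413,  0.00053681,  0.00077243,  0.00048773,
        0.0007179 ]), 'effort': array([-1.22581459e-04, -5.82398093e+01,  2.93312109e+01,  7.00264558e+00,
        1.25209839e-02, -1.02980374e-05]), 'tcp_pos': array([ 168.78318015, -653.50728528,  226.55487986]), 'ee_rot': array([ 3.96024987e-01, -3.11650269e+00, -8.64080273e-05]), 'ft_force': array([-0.06144298,  0.20666588,  0.04492272]), 'moment': array([-0.00413322, -0.01034357, -0.01759671]), 'gripper_force': 0.0, 'gripper_width': 87.93399982152052}
```

```bash
python3 - <<'E'
import cv2
a=cv2.imread('pics/top1.png')[130:260,180:350]; b=cv2.imread('pics/scene1.png')[160:290,180:350]
cv2.imwrite('pics/c1.png',cv2.resize(cv2.vconcat([a]),None,fx=4.6,fy=4.6,interpolation=cv2.INTER_CUBIC))
cv2.imwrite('pics/c2.png',cv2.resize(b,None,fx=4.6,fy=4.6,interpolation=cv2.INTER_CUBIC))
E
```

```text
(no output)
```

View pics/c1.png

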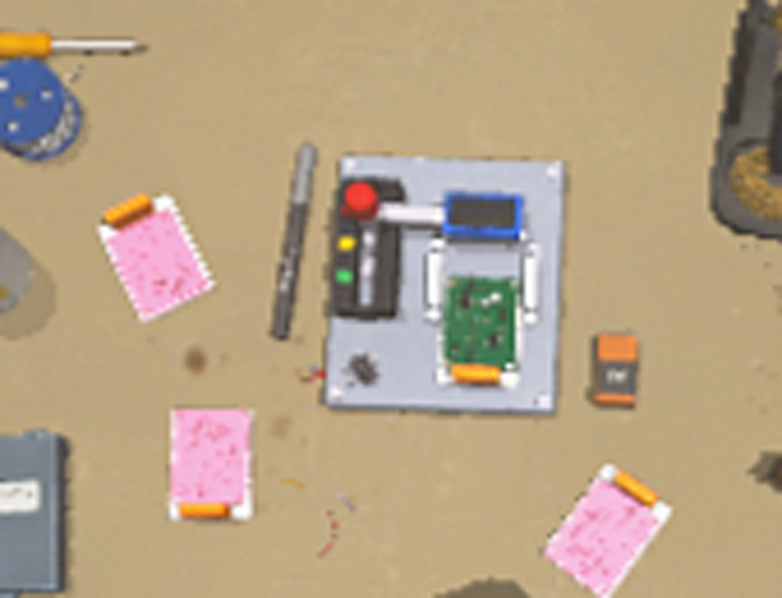

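View pics/c2.png

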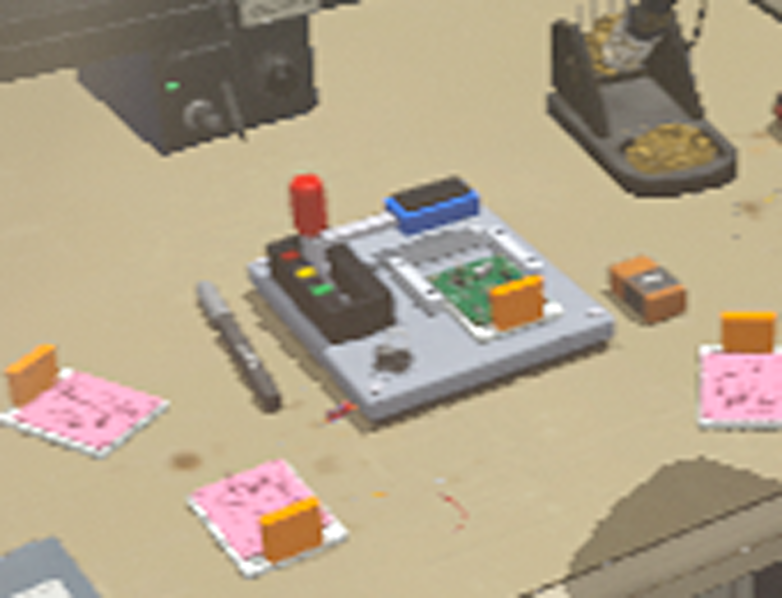

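The true carrier is the green-board plate on the jig, with its orange tab at about px (284,211) in the top view. The three pink plates at about px (213,187), (226,230) and (312,246) lie on the bench and are look-alikes. The red knob is at about px (258,173). The next step is to measure the jig's pose.

```bash
python3 - <<'E'
from h import *
s=snapshot('top'); c=cloud(s)
hsv=cv2.cvtColor(s['frame'],cv2.COLOR_RGB2HSV)
roi=np.zeros(c.shape[:2],bool); roi[130:260,235:305]=1
m=roi&(c[...,2]>14)&(c[...,0]>420)&(c[...,0]<680)
n,l,st,_=cv2.connectedComponentsWithStats(m.astype(np.uint8))
k=1+st[1:,4].argmax(); P=c[l==k]
print('n',len(P),'z med',np.median(P[:,2]))
r=cv2.minAreaRect((P[:,:2]*1).astype(np.float32)); print('rect',r)
bench=c[roi&(c[...,2]<10)];print('bench z',np.median(bench[:,2]))
# jig grey colour outline via undistorted projection on z=20 plane
for nm,lo,hi in (('red',(0,150,90),(8,255,255)),('orange',(9,150,120),(20,255,255)),('blue',(105,120,60),(130,255,255)),('green',(50,80,40),(85,255,200))):
    mm=(cv2.inRange(hsv,lo,hi)>0)&(l==k)
    v,u=np.nonzero(mm); Q=c[mm]
    if len(Q): print(nm,len(Q),u.mean().round(1),v.mean().round(1),'med',np.median(Q,0).round(1),'min',Q.min(0).round(),'max',Q.max(0).round())
print('px/mm', s['K'][0][0], s['depth'][190,276])
s=snapshot('scene'); c=cloud(s); hsv=cv2.cvtColor(s['frame'],cv2.COLOR_RGB2HSV)
b=(c[...,0]>420)&(c[...,0]<680)&(c[...,1]>60)&(c[...,1]<255)&(c[...,2]>14)
P=c[b];print('scene rect',cv2.minAreaRect(P[:,:2].astype(np.float32)))
for nm,lo,hi in (('red',(0,150,60),(8,255,255)),('orange',(9,150,120),(20,255,255)),('blue',(105,120,60),(130,255,255))):
    mm=(cv2.inRange(hsv,lo,hi)>0)&b; Q=c[mm]
    if len(Q): print(nm,len(Q),'med',np.median(Q,0).round(1),'min',Q.min(0).round(),'max',Q.max(0).round())
E
```

```text
n 2676 z med 22.166479864716358
rect ((534.0944213867188, 157.65260314941406), (170.56495666503906, 150.2492218017578), 1.028119444847107)
bench z -0.21733018565197088
red 47 258.1 173.1 med [568.8 206.2  85.5] min [561. 198.  27.] max [591. 222.  92.]
orange 29 282.5 210.3 med [471.1 133.   45.4] min [466. 117.  25.] max [476. 145.  53.]
blue 59 284.7 177.9 med [561.3 130.   53.7] min [558. 109.  22.] max [589. 157.  61.]
green 195 283.3 199.7 med [505.3 130.   26.5] min [479. 109.  20.] max [534. 224.  45.]
px/mm 409.8399943191038 1231.46
scene rect ((528.4841918945312, 166.60804748535156), (176.97645568847656, 172.73602294921875), 89.65486907958984)
red 82 med [560.5 207.9  75.9] min [555. 198.  42.] max [574. 221.  90.]
orange 89 med [462.4 130.7  37.3] min [459. 114.  24.] max [505. 143.  49.]
blue 68 med [555.4 138.5  53.5] min [551. 108.  43.] max [576. 156.  57.]
```

The depth rectangle gives a jig of 170.6 x 150.2 mm (true size 170 x 150), centred at (534, 158) with yaw +0.018. The knob and tab agree with it. The tab face is at x ≈ 465, so about 21 mm short of home. I'll check the travel path in the full view.

View pics/top1.png

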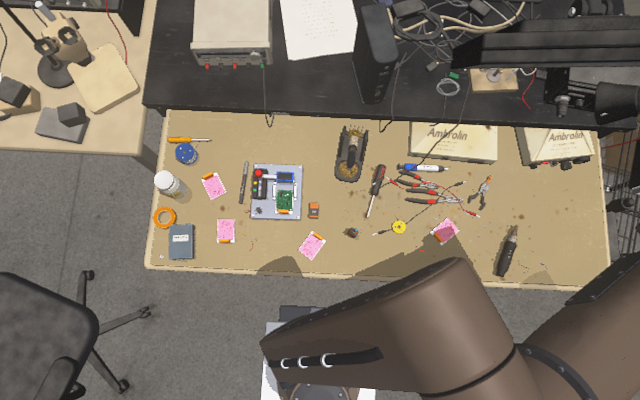

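```bash
python3 - <<'E'
from h import *
s=snapshot('top'); c=cloud(s)
m=(c[...,0]>250)&(c[...,0]<700)&(c[...,1]>-700)&(c[...,1]<300)&(s['depth']>0)
for y in range(-700,300,100):
    q=c[m&(c[...,1]>=y)&(c[...,1]<y+100)]
    i=q[:,2].argmax(); print(y,q[i].round())
E
```

```text
-700 [ 699. -666.  388.]
-600 [ 697. -504.  601.]
-500 [ 305. -403.  681.]
-400 [ 250. -350.  735.]
-300 [ 698. -300.  572.]
-200 [ 251. -102.  821.]
-100 [253. -87. 822.]
0 [530.  99.  34.]
100 [573. 199.  79.]
200 [572. 209.  91.]
```

The top view shows the jig at about px (277,192), clear of tall things. The path along x ≈ 440 is free, as the bottle is under 100 mm high. Moving over with the fingers shut.

```bash
python3 -m pendant '[[-0.8,1,0,0,0,0.85],[-0.8,1,0,0,0,0.85],[-0.8,1,0,0,0,0.85],[-0.8,1,0,0,0,0.82],[-0.8,1,0,0,0,0],[-0.8,1,0,0,0,0],[-0.8,1,0,0,0,0],[-0.8,1,0,0,0,0],[-0.8,1,0,0,0,0],[-0.8,1,0,0,0,0],[-0.8,1,0,0,0,0],[-0.8,1,0,0,0,0]]' 0
```

```text
time: 2.75
tcp_pos: [344.4, -401.5, 226.7]
ee_rot: [-0.028, 3.141, -0.0]
ft_force: [-0.3, -0.2, -0.0]
gripper_width: 0.3
gripper_force: 0.0
```

```bash
python3 -m pendant '[[-0.8,1,0,0,0,0],[-0.8,1,0,0,0,0],[-0.8,1,0,0,0,0],[-0.4,1,0,0,0,0],[0,1,0,0,0,0],[0,1,0,0,0,0],[0,1,0,0,0,0],[0,1,0,0,0,0],[0,1,0,0,0,0],[0,1,0,0,0,0],[0,1,0,0,0,0],[0,1,0,0,0,0]]'
```

```text
time: 4.25
tcp_pos: [395.7, -160.6, 226.8]
ee_rot: [-0.028, 3.141, 0.0]
ft_force: [-0.2, 0.6, 0.6]
gripper_width: 0.6
gripper_force: 0.0
```

```bash
python3 -m pendant '[[0,1,0,0,0,0],[0,1,0,0,0,0],[0,1,0,0,0,0],[0,1,0,0,0,0],[0,1,0,0,0,0],[0,1,0,0,0,0],[0,1,0,0,0,0],[0,1,0,0,0,0],[0,1,0,0,0,0],[0,1,0,0,0,0]]'; python3 -c "
from bench import status;o=status.get_obs();print(o['tcp_pos'],o['ee_rot'],o['time'],o['gripper_width'],o['joints'])"
```

```text
time: 5.5
tcp_pos: [392.2, 39.4, 226.8]
ee_rot: [-0.028, 3.141, 0.001]
ft_force: [-0.2, 0.5, 0.6]
gripper_width: 0.3
gripper_force: 0.0
[392.21479008  39.44372468 226.81282683] [-2.76562986e-02  3.14082574e+00  6.25969641e-04] 5.5 0.3024357977860296 [ 6.08419953e-01 -1.31044911e-01 -5.54253079e-01  3.83863204e-05
 -1.14683067e+00 -2.16162167e+00]
```

```bash
python3 -m pendant '[[-0.5,1,0,0,0,0],[-0.5,1,0,0,0,0],[-0.5,1,0,0,0,0],[-0.5,1,0,0,0,0],[-0.23,0.6,0,0,0,0],[0,0,1,0,0,0],[0,0,1,0,0,0],[0,0,1,0,0,0],[0,0,1,0,0,0],[0,0,1,0,0,0],[0,0,1,0,0,0],[0,0,0,0,0,0]]'; python3 - <<'E'
from h import *
s=snapshot('wrist'); save(s,'w1.png')
o=status.get_obs();print(o['tcp_pos'])
from scipy.spatial.transform import Rotation as R
T=np.array(s['tool_from_camera']);Rt=R.from_rotvec(o['ee_rot']).as_matrix()
d=s['depth'];v,u=np.mgrid[:400,:640];K=s['K']
c=np.stack([(u-K[0][2])/K[0][0]*d,(v-K[1][2])/K[1][1]*d,d],-1)
w=(c@T[:3,:3].T+T[:3,3])@Rt.T+o['tcp_pos']
hsv=cv2.cvtColor(s['frame'],cv2.COLOR_RGB2HSV)
m=(cv2.inRange(hsv,(9,150,100),(20,255,255))>0)&(d>0)&(w[...,2]>40)&(w[...,2]<56)
Q=w[m];print(len(Q),Q.min(0),np.median(Q,0),Q.max(0)) if len(Q) else print('none')
E
```

```text
time: 7.0
tcp_pos: [434.5, 131.0, 105.4]
ee_rot: [0.027, -3.139, 0.003]
ft_force: [0.3, -0.4, -0.3]
gripper_width: 0.7
gripper_force: 0.0
[435.13528491 131.42773177 106.39403385]
286 [406.16539401 -87.69759741  44.19860848] [417.26806161 -71.30302314  50.38757594] [469.22236779 131.20656148  54.75220673]
```

View pics/w1.png

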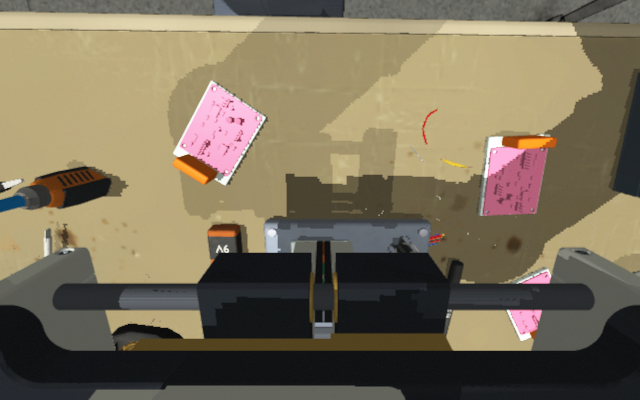

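The wrist view is straight down. The fingers hide the tab, and the jig's front edge is behind them at about px (345,225), in line with the channel. Descending and approaching.

```bash
python3 -m pendant '[[0,0,1,0,0,0],[0,0,1,0,0,0],[0,0,1,0,0,0],[0,0,0.65,0,0,0],[0,0,0,0,0,0],[-0.4,0,0,0,0,0],[-0.4,0,0,0,0,0],[-0.2,0,0,0,0,0],[-0.1,0,0,0,0,0],[-0.1,0,0,0,0,0],[-0.1,0,0,0,0,0]]'
```

```text
time: 8.43
tcp_pos: [461.1, 131.9, 33.5]
ee_rot: [0.028, -3.141, 0.0]
ft_force: [-1.8, 0.8, 1.7]
gripper_width: 0.1
gripper_force: 1.0
```

```bash
python3 -m pendant '[[-0.15,0,0,0,0,0],[-0.15,0,0,0,0,0],[-0.15,0,0,0,0,0],[-0.1,0,0,0,0,0],[0,0,0,0,0,0]]'
```

```text
time: 9.05
tcp_pos: [472.6, 132.3, 33.6]
ee_rot: [-0.028, 3.141, 0.0]
ft_force: [0.1, 0.3, 1.2]
gripper_width: 0.6
gripper_force: 0.0
```

```bash
python3 -m pendant '[[-0.1,0,0,0,0,0],[-0.1,0,0,0,0,0],[-0.05,0,0,0,0,0],[-0.05,0,0,0,0,0],[0,0,0,0,0,0]]'; python3 -m pendant '[[-0.05,0,0,0,0,0],[-0.05,0,0,0,0,0],[0,0,0,0,0,0]]'
```

```text
time: 9.68
tcp_pos: [475.7, 131.9, 33.3]
ee_rot: [0.026, -3.137, 0.001]
ft_force: [-13.9, 4.6, 10.2]
gripper_width: 0.1
gripper_force: 7.3
time: 10.05
tcp_pos: [475.8, 131.6, 33.2]
ee_rot: [0.026, -3.135, 0.002]
ft_force: [-23.9, 9.1, 18.2]
gripper_width: 0.2
gripper_force: 12.2
```

Firm contact of about 24 N. I'll back off a little and check that it is home.

```bash
python3 -m pendant '[[0.5,0,0,0,0,0],[1,0,0,0,0,0],[0.5,0,-1,0,0,0],[0,0,-1,0,0,0],[0,0,-1,0,0,0],[0,0,0,0,0,0]]'; python3 - <<'E'
from h import *
for n in('top','scene'):
    s=snapshot(n); c=cloud(s); hsv=cv2.cvtColor(s['frame'],cv2.COLOR_RGB2HSV)
    a=cv2.cvtColor(s['frame'],cv2.COLOR_RGB2BGR)
    a=a[150:230,240:320] if n=='top' else a[180:260,240:320]
    cv2.imwrite(f'pics/{n}2.png',cv2.resize(a,None,fx=5,fy=5,interpolation=cv2.INTER_CUBIC))
    b=(c[...,0]>420)&(c[...,0]<680)&(c[...,1]>100)&(c[...,1]<160)&(c[...,2]>10)&(c[...,2]<65)
    for nm,lo,hi in (('orange',(9,150,90),(20,255,255)),('green',(50,80,40),(85,255,200)),('blue',(105,120,60),(130,255,255))):
        mm=(cv2.inRange(hsv,lo,hi)>0)&b; Q=c[mm]
        if len(Q): print(n,nm,len(Q),'med',np.median(Q,0).round(1),'min',Q.min(0).round(),'max',Q.max(0).round())
a=cv2.hconcat([cv2.imread('pics/top2.png'),cv2.imread('pics/scene2.png')]);cv2.imwrite('pics/v2.png',a)
E
```

```text
time: 10.8
tcp_pos: [441.5, 132.5, 95.0]
ee_rot: [-0.028, 3.138, 0.004]
ft_force: [0.4, -0.6, 0.1]
gripper_width: 0.4
gripper_force: 0.0
top green 3 med [546.6 109.9  27.7] min [543. 109.  26.] max [549. 110.  29.]
top blue 16 med [571.6 110.4  53.1] min [559. 109.  14.] max [591. 126.  55.]
scene orange 89 med [485.5 130.3  37.3] min [481. 115.  26.] max [526. 143.  50.]
scene green 73 med [530.9 139.8  27.1] min [496. 107.  25.] max [557. 152.  32.]
scene blue 92 med [555.6 134.1  52.2] min [551. 108.  43.] max [580. 155.  58.]
```

View pics/v2.png

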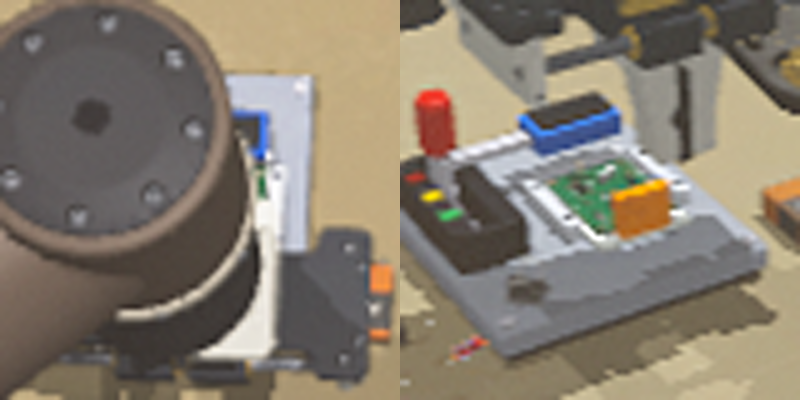

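The tab moved 23 mm, to a face median of x ≈ 485.5 in the scene view, and then stalled firmly. Next I'll move up and over behind the knob and look at the end-stop gap with the wrist camera before touching the lever.

```bash
python3 -m pendant '[[0,0,-1,0,0,0],[0,0,-1,0,0,0],[0,0,-1,0,0,0],[-1,0.4,-0.5,0,0,0],[-1,0.4,0,0,0,0],[-1,0.4,0,0,0,0],[-1,0.5,0,0,0,0],[-1,0.5,0,0,0,0],[-1,0.5,0,0,0,0],[-1,0.5,0,0,0,0],[-1,0.5,0,0,0,0]]'; python3 -m pendant '[[-0.57,0,0,0,0,0],[0,0,0,0,0,0],[0,0,0,0,0,0]]'; python3 - <<'E'
from h import *
from scipy.spatial.transform import Rotation as R
o=status.get_obs(); s=snapshot('wrist'); save(s,'w3.png')
T=np.array(s['tool_from_camera']);Rt=R.from_rotvec(o['ee_rot']).as_matrix()
d=s['depth'];v,u=np.mgrid[:400,:640];K=s['K']
c=np.stack([(u-K[0][2])/K[0][0]*d,(v-K[1][2])/K[1][1]*d,d],-1)
w=(c@T[:3,:3].T+T[:3,3])@Rt.T+o['tcp_pos']
np.save('w3.npy',w); print(o['tcp_pos'])
hsv=cv2.cvtColor(s['frame'],cv2.COLOR_RGB2HSV)
for nm,lo,hi in (('red',(0,150,60),(8,255,255)),('orange',(9,150,90),(20,255,255)),('green',(50,80,40),(85,255,200)),('blue',(105,120,60),(130,255,255))):
    m=(cv2.inRange(hsv,lo,hi)>0)&(d>0)&(w[...,2]>15)&(w[...,2]<100)&(abs(w[...,0]-534)<90)&(abs(w[...,1]-158)<80)
    Q=w[m]; V=np.argwhere(m)
    if len(Q): print(nm,len(Q),V.mean(0),np.median(Q,0).round(1),Q.min(0).round(),Q.max(0).round())
E
```

```text
time: 12.28
tcp_pos: [599.3, 208.5, 161.9]
ee_rot: [0.027, -3.14, 0.002]
ft_force: [0.9, -0.4, 0.3]
gripper_width: 0.5
gripper_force: 0.0
time: 12.65
tcp_pos: [609.6, 208.1, 163.2]
ee_rot: [0.027, -3.141, 0.0]
ft_force: [-0.2, -0.2, -0.7]
gripper_width: 0.4
gripper_force: 0.0
[609.64010926 208.08783161 163.1873527 ]
red 581 [161.50258176 321.7091222 ] [567.6 205.   86.4] [559. 192.  41.] [586. 222.  89.]
orange 389 [ 63.93316195 235.47557841] [491.8 131.5  46.9] [487. 114.  28.] [495. 143.  49.]
green 2934 [105.08520791 244.47034765] [524.6 128.8  26. ] [495. 104.  24.] [557. 221.  44.]
blue 785 [155.01019108 240.24713376] [563.3 132.3  54.1] [556.  91.  19.] [590. 155.  59.]
```

View pics/w3.png

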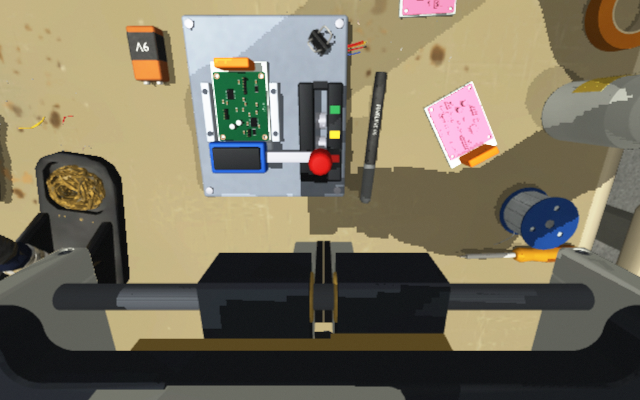

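The wrist view shows the carrier at px (240,105), straight in its channel, with the knob at (320,162). The tab centre is at x 491.8 against 492.5 expected for home. A quick check relative to the deck edges in this same picture follows.

```bash
python3 - <<'E'
import numpy as np,cv2
w=np.load('w3.npy'); m=np.zeros(w.shape[:2],bool); m[5:200,175:352]=1
m&=(w[...,2]>15)&(w[...,0]>430)&(w[...,0]<640)
n,l,st,_=cv2.connectedComponentsWithStats(m.astype(np.uint8)); P=w[l==1+st[1:,4].argmax()]
print(cv2.minAreaRect(P[:,:2].astype(np.float32)))
q=P[(abs(P[:,2]-20)<3)];
f=q[(abs(q[:,1]-131)<15)]; r=q[abs(q[:,1]-131)<15]
print('front',np.sort(f[:,0])[:5],'rear',np.sort(r[:,0])[-5:])
E
```

```text
((531.715087890625, 153.8232879638672), (169.2641143798828, 150.2312469482422), 0.9369331002235413)
front [447.64890274 447.76207027 447.86796774 447.91399178 447.9251657 ] rear [616.41978964 616.49827477 616.52212488 616.66196935 616.75972086]
```

The carrier is home. Now I'll descend behind the knob and push it forward.

```bash
python3 -m pendant '[[0,0,1,0,0,0],[0,0,1,0,0,0],[0,0,1,0,0,0],[0,0,1,0,0,0],[0,0,0.9,0,0,0],[0,0,0,0,0,0]]'; python3 -m pendant '[[0.3,0,0,0,0,0],[0.2,0,0,0,0,0],[0.2,0,0,0,0,0],[0.2,0,0,0,0,0],[0.2,0,0,0,0,0],[0.2,0,0,0,0,0],[0.2,0,0,0,0,0],[0.2,0,0,0,0,0],[0.2,0,0,0,0,0]]'
```

```text
time: 13.45
tcp_pos: [609.2, 208.1, 64.3]
ee_rot: [0.027, -3.139, 0.002]
ft_force: [-0.2, -0.2, 0.1]
gripper_width: 0.5
gripper_force: 0.0
time: 14.58
tcp_pos: [571.5, 207.8, 65.3]
ee_rot: [0.027, -3.141, 0.0]
ft_force: [0.9, -0.4, -1.1]
gripper_width: 0.7
gripper_force: 0.7
```

```bash
python3 -m pendant '[[0.2,0,0,0,0,0],[0.2,0,0,0,0,0],[0.2,0,0,0,0,0],[0.1,0,0,0,0,0],[0,0,0,0,0,0]]';  python3 -m pendant '[[0.1,0,0,0,0,0],[0.1,0,0,0,0,0],[0.1,0,0,0,0,0],[0,0,0,0,0,0]]'
```

```text
time: 15.2
tcp_pos: [557.8, 207.7, 65.6]
ee_rot: [0.027, -3.141, 0.0]
ft_force: [-0.4, -0.1, 0.6]
gripper_width: 0.8
gripper_force: 0.0
time: 15.7
tcp_pos: [552.2, 207.6, 65.6]
ee_rot: [0.028, -3.141, -0.0]
ft_force: [-0.7, 0.4, 0.5]
gripper_width: 0.4
gripper_force: 0.0
```

```bash
python3 -m pendant '[[0.1,0,0,0,0,0],[0.1,0,0,0,0,0],[0.1,0,0,0,0,0],[0,0,0,0,0,0]]'
```

```text
time: 16.2
tcp_pos: [547.8, 207.7, 65.8]
ee_rot: [-0.028, 3.139, 0.001]
ft_force: [8.5, -2.4, -5.0]
gripper_width: 0.3
gripper_force: 3.8
```

```bash
python3 -m pendant '[[0.1,0,0,0,0,0],[0.1,0,0,0,0,0],[0,0,0,0,0,0]]'
```

```text
time: 16.58
tcp_pos: [547.2, 207.9, 66.1]
ee_rot: [-0.03, 3.134, 0.002]
ft_force: [22.8, -6.1, -15.5]
gripper_width: 0.5
gripper_force: 11.7
```

Hard stop reached. Retreating and checking.

```bash
python3 -m pendant '[[-0.5,0,0,0,0,0],[-1,0,0,0,0,0],[-1,0,0,0,0,0],[-0.6,0,0,0,0,0],[0,0,-1,0,0,0],[0,0,-1,0,0,0],[0,0,-1,0,0,0],[0,0,-1,0,0,0],[0,0,-1,0,0,0],[0,0,0,0,0,0],[0,0,0,0,0,0]]'; python3 - <<'E'
from h import *
from scipy.spatial.transform import Rotation as R
o=status.get_obs(); s=snapshot('wrist'); save(s,'w4.png')
T=np.array(s['tool_from_camera']);Rt=R.from_rotvec(o['ee_rot']).as_matrix()
d=s['depth'];v,u=np.mgrid[:400,:640];K=s['K']
c=np.stack([(u-K[0][2])/K[0][0]*d,(v-K[1][2])/K[1][1]*d,d],-1)
w=(c@T[:3,:3].T+T[:3,3])@Rt.T+o['tcp_pos']
hsv=cv2.cvtColor(s['frame'],cv2.COLOR_RGB2HSV)
for nm,lo,hi in (('red',(0,150,60),(8,255,255)),('orange',(9,150,90),(20,255,255)),('blue',(105,120,60),(130,255,255))):
    m=(cv2.inRange(hsv,lo,hi)>0)&(d>0)&(w[...,2]>(60 if nm=='red' else 15))&(w[...,2]<100)&(abs(w[...,0]-534)<90)&(abs(w[...,1]-158)<80)
    Q=w[m]
    if len(Q): print(nm,len(Q),np.median(Q,0).round(1),Q.min(0).round(),Q.max(0).round())
cv2.imwrite('pics/w4c.png',cv2.resize(cv2.imread('pics/w4.png')[0:210,170:400],None,fx=2.6,fy=2.6))
E
```

```text
time: 17.95
tcp_pos: [603.7, 208.4, 164.9]
ee_rot: [0.027, -3.14, 0.0]
ft_force: [-0.2, 0.1, -1.1]
gripper_width: 0.5
gripper_force: 0.0
red 480 [526.6 203.3  87. ] [518. 195.  83.] [536. 212.  89.]
orange 432 [491.3 130.1  47.1] [487. 113.  29.] [495. 143.  50.]
blue 760 [526.6 134.3  54.2] [514.  95.  29.] [543. 154.  59.]
```

View pics/w4c.png

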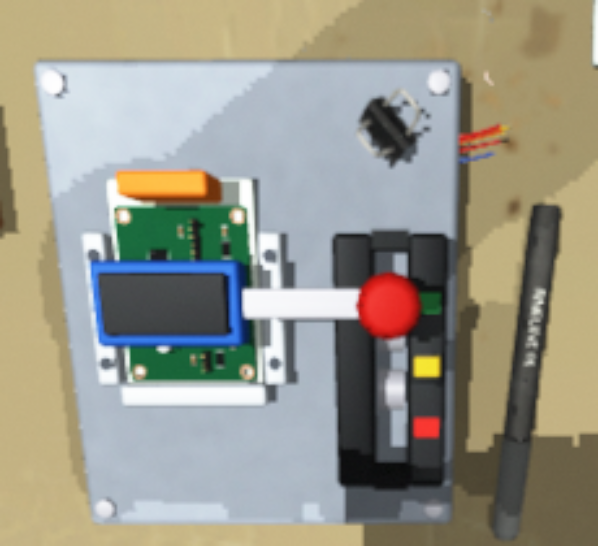

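The knob (crop px 390,305) is at the green mark: x 526.6 measured, 527 expected. The carrier is against the end-stop bar (crop px 195,395), and the clip and pen are where they were. Handing in.

```bash
python3 -c "
from bench import robot;print(robot.hand_in())"
```

```text
the job is handed in; nothing more can be done
None
```

The carrier is home against the end stop, the lever rests at the green mark, the hand is clear, and the job is handed in at about 18 s; no verdict came back.

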